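Feed a row of battery packs into the tester head and start the test

ROBOT

A 6-joint arm with a two-finger parallel gripper is mounted at the origin on the work surface. World frame = base frame: x ahead of the robot, y to its left, z up, the work surface at z = 0. Lengths are in mm, angles in rad, forces in N, time in s.
With the tool pointing down it reaches from about 250 to 775 mm from the base axis. Payload 4 kg.
Tool frame: the origin (TCP) lies midway between the tips of the shut fingers; the grasp point (between the pads) lies 19 mm behind it (bot.grasp_offset is the z of the grasp point in the tool frame, in mm); z points along the fingers, y is the direction in which the jaws open and shut (so a half turn about z gives the same grasp; the last joint's range is limited). The gripper opens to 85 mm and grips with 20 to 120 N. Pads are 22 mm wide; open, the fingers measure 114 mm over their backs; the gripper's body (76 mm by 85 mm) begins 54 mm behind the grasp point. The pads swing forward as they close: fully open they stand 13 mm farther back than shut.
Start: joints at [-1.43, 0.087, 1.371, -0, 1.684, -0.103], TCP at [132.761, -533.753, 231.341] pointing down, gripper open.
Joint ranges: [-3.1, 3.1], [-0.76, 2.03], [0.27, 2.55], [-1.08, 4.22], [0.17, 2.65], [-2.57, 2.57]. Speed limits (rad/s): [2.79, 2.79, 3.14, 3.14, 3.14, 3.14].

INTERFACE

Orientations are given as a unit quaternion [w, x, y, z].
In Python, from cell import status, imaging, bot gives the robot as it stands. The module is installed in compiled form; this text tells all that it offers.
- The arm moves only by the shell command python3 -m inch 'ROWS' [FORCE]. ROWS is text: rows parted by semicolons, each of 7 numbers parted by spaces: the shift along the tool's x, y, z in cm, then the turn, a rotation vector about the tool's x, y, z in rad, then the finger opening in cm, from 0 to 8.54. In form: dx dy dz rx ry rz gripper; .... A call has 1 to 8 rows; each row is the pose to reach, as a shift and turn from the pose commanded when the call began, along the tool's axes at that moment; what a row does not reach only later rows make up. A row lasts 1/12 s, in which the tool goes at most 41.7 mm and 7.16 degrees, less where a joint would pass 70% of its speed; a pose out of reach is approached as far as the arm can. A call with a gripper value outside its range is refused whole. The fingers move at their own pace and stop on an object; FORCE is the grip in N (left out, the last holds). Time passes only in rows, so rows that repeat a pose let the fingers close. It gives the time, the measured TCP pose, the force and the opening at its end, in the units of the state.
- status.sense(): the state, without advancing time (a new reading comes with each control period).
- imaging.grab_frame(name): name is "scene" or "top"; returns a dict with "image" (420x560x3 uint8, red, green, blue), "intrinsics" (3x3 intrinsics, pixels), "world_from_camera" (4x4, takes a point from camera to world coordinates). Camera axes: x right, y down, z forward; pixel columns grow to the right and rows downward; lengths in mm; the calibration is good to about 2 mm. A picture is of the moment at which its call begins. There is no depth.
- bot.job_done(): hands the job in, once; it reports no verdict.
The state is a dict: "time_s": time; "qpos": joint angles; "qvel": joint speeds; "effort": joint torques, N m; "eef_pos": TCP position; "ee_rot": TCP orientation; "force": force on the tool from outside, world axes, zero at the start; "torque": the same for the moment, N m; "grip_width": opening from 0.0 (shut) to 1.0 (fully open).
Only numpy, scipy, OpenCV 4.12 (cv2) and the standard library are available. Lean on these libraries where they do the work, as an engineer would, in place of code of your own. Each camera call takes 0.05 s, during which the arm holds its last target. There are 200 camera calls.

TASK

Push the row of four black battery packs along the aluminium rail as one train, from behind and touching only the last pack, until the front pack rests against the blue tester head at the rail's end and all four are closed up. Then press the green start button on top of the head down and let go, with the packs left home. Do not pick anything up, keep the row together, do not press the button before the packs are home, and leave the spare red pack, the jar and the screwdriver alone.

Things in the scene. Friction and masses are not known exactly. Their poses are not given: they have to be found in the camera images.
- rail: fixed aluminium channel, 370 mm long (own y), 75 wide (own x); origin at the centre of its underside on the bench. Floor 10 mm above the bench; side walls 59 mm apart inside, tops 18 mm above the bench. The tester head stands on one end, +y or -y; the other end is open but for a flat yellow pad, 3 mm thick. The row of packs starts 40 to 100 mm short of the head
- head: blue tester head, the fixed end stop: 56 (own x) x 40 (along the rail) x 60 mm high on the rail floor, top 70 mm above the bench; origin at the centre of its underside, 162 mm along the rail from the rail origin, so the face the packs stop against lies 142 mm from the rail origin; axes parallel to the rail
- start_top (a point): centre of the top of the green round start button (26 mm across) on the head; it is pressed straight down
- start (a joint): travel of the start button: 0 up, 0.006 m fully down, where it takes 5 N; it springs back when released and counts as pressed beyond 0.004 m
- pack1: black battery pack, 56 (own x, across the rail) x 36 (own y, along the rail) x 40 mm high, about 0.12 kg, brass contacts on top; origin at the centre of its underside. It stands on the rail floor, top 50 mm above the bench; pack1 is the one at the rail's -y end of the row. The four touch one another in a row along the rail; axes parallel to the rail's
- pack2: black battery pack, 56 (own x, across the rail) x 36 (own y, along the rail) x 40 mm high, about 0.12 kg, brass contacts on top; origin at the centre of its underside. It stands on the rail floor, top 50 mm above the bench; pack2 stands next to pack1. The four touch one another in a row along the rail; axes parallel to the rail's
- pack3: black battery pack, 56 (own x, across the rail) x 36 (own y, along the rail) x 40 mm high, about 0.12 kg, brass contacts on top; origin at the centre of its underside. It stands on the rail floor, top 50 mm above the bench; pack3 stands next to pack2. The four touch one another in a row along the rail; axes parallel to the rail's
- pack4: black battery pack, 56 (own x, across the rail) x 36 (own y, along the rail) x 40 mm high, about 0.12 kg, brass contacts on top; origin at the centre of its underside. It stands on the rail floor, top 50 mm above the bench; pack4 is the one at the rail's +y end of the row. The four touch one another in a row along the rail; axes parallel to the rail's
- spare: spare red battery pack, same size as the black ones, standing on the bench on the far side of the rail; a bystander, origin at the centre of its underside
- jar: small amber jar with a white cap, 38 mm across, 50 mm high, on the far side of the rail; a bystander, origin at the centre of its underside
- driver: blue screwdriver, 150 mm long, about 25 mm thick, lying on the robot's side of the rail along it; a bystander, origin under its middle
There are look-alikes about, which are no part of the job. Leave any turquoise look-alike of the pack3 alone. Leave any turquoise look-alike of the pack4 alone.

How it is judged:
By the outcome, as a careful person would: the job done as asked, in the order asked, and still so for the second after the job is handed in, with the robot touching nothing.
It also fails if it takes over 45 s, if anything falls off the work surface, if the arm or the gripper's body presses on something with over 40 N, if the wrist force passes 120 N, or if a joint passes its speed limit or range.

## Working session

There is one attempt and no reset: what is moved stays moved. The work goes in short steps, Python scripts to look and compute and a shell command to move; the robot and the scene stay as the last step left them, time stands still between calls to the robot, and variables do not carry over. Pictures are saved under pics/ and viewed, about 8 in all and at most 12, crops included, and the job is handed in when it is done.

```bash
mkdir -p pics
cat > h.py <<'E'
import numpy as np, cv2
from cell import status, imaging, bot
def grab(cam,name):
    f=imaging.grab_frame(cam); cv2.imwrite(f'pics/{name}.png',f['image'][:,:,::-1]); np.savez(f'pics/{name}.npz',**f); return f
def load(name): return np.load(f'pics/{name}.npz')
def px2w(f,u,v,z):
    K=f['intrinsics'];T=f['world_from_camera']
    d=T[:3,:3]@np.linalg.solve(K,[u,v,1.]); o=T[:3,3]; return o+d*(z-o[2])/d[2]
def w2px(f,p):
    K=f['intrinsics'];T=f['world_from_camera']
    c=K@(T[:3,:3].T@(np.array(p)-T[:3,3])); return c[:2]/c[2]
def crop(name,out,x0,y0,x1,y1,s):
    im=cv2.imread(f'pics/{name}.png')[y0:y1,x0:x1]; cv2.imwrite(f'pics/{out}.png',cv2.resize(im,None,fx=s,fy=s,interpolation=cv2.INTER_CUBIC))
E
python3 - <<'E'
from h import *
a=grab('top','top0');b=grab('scene','sc0')
im=np.hstack([a['image'],b['image']])[:,:,::-1]
print(status.sense()); print(a['world_from_camera'],b['world_from_camera'])
E
```

```text
{'time_s': 0.1, 'qpos': array([-1.43011618e+00,  8.78877962e-02,  1.37212382e+00, -2.48915034e-06,
        1.68359472e+00, -1.03098840e-01]), 'qvel': array([ 0.00051444, -0.00082313, -0.00231019, -0.00247002, -0.00130157,
       -0.00054654]), 'effort': array([ 2.45258329e-03, -3.53013432e+01, -3.14219069e+01, -3.68705480e-05,
        7.93451298e-03, -2.99741586e-06]), 'eef_pos': array([ 132.68607912, -533.28971394,  230.24200835]), 'ee_rot': array([-1.00664347e-03,  9.92580182e-01,  1.21587699e-01, -2.01547407e-05]), 'force': array([ 1.10556488, -0.44576858, -0.45732122]), 'torque': array([ 0.04032302,  0.0340167 , -0.0105034 ]), 'grip_width': 1.0016547348464218}
[[ 1.62957316e-02 -9.84502808e-01  1.74610052e-01  4.26917064e+02]
 [-9.99803580e-01 -1.80145144e-02 -8.26303650e-03  1.64464775e+01]
 [ 1.12804979e-02 -1.74441103e-01 -9.84602992e-01  8.42559396e+02]
 [ 0.00000000e+00  0.00000000e+00  0.00000000e+00  1.00000000e+00]] [[-6.15958759e-01  4.80203901e-01 -6.24499016e-01  1.03992750e+03]
 [ 7.87705167e-01  3.64624438e-01 -4.96557739e-01  4.03655471e+02]
 [-1.07413609e-02 -7.97780190e-01 -6.02852711e-01  5.56246088e+02]
 [ 0.00000000e+00  0.00000000e+00  0.00000000e+00  1.00000000e+00]]
```

View pics/top0.png

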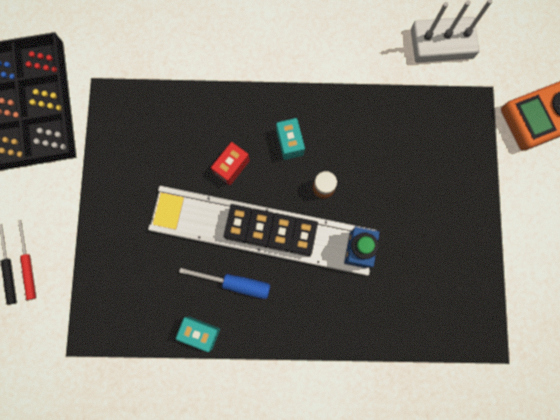

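View pics/sc0.png

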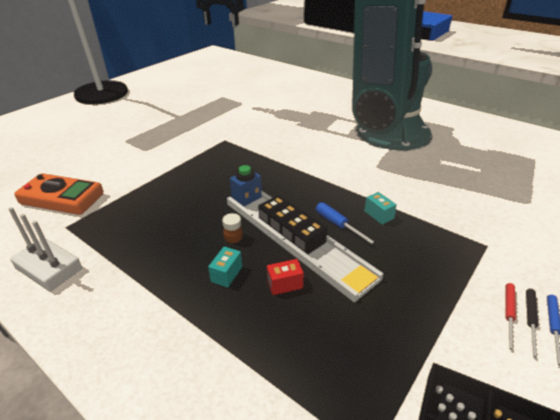

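Top view: black row at px (237,222)–(305,236), head with green button at (366,245), yellow pad at (168,210). Possible confusions are the red spare (230,162), the turquoise look-alikes (290,137) and (197,333), the jar (325,183) and the screwdriver (240,285). The last pack, the one to push, is the black one at (237,222), away from the head. I'll check that in a close crop.

Run:
```python
from h import *
crop('top0','c0',140,160,400,300,3)
```

```text
(no output)
```

View pics/c0.png

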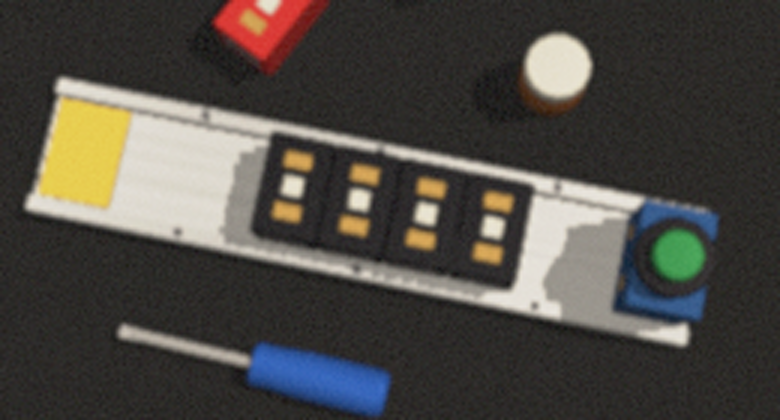

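The crop shows four touching black packs, with the last pack's top centre at crop (292,186) and the front pack's at (493,227). The button is at (678,255), and the rail corners are (62,82), (27,207), (716,214) and (688,340). The choice is confirmed.

Run:
```python
from h import *
f=load('top0');g=load('sc0')
P=lambda u,v,z: px2w(f,140+u/3,160+v/3,z)
c=[P(*q,18) for q in [(62,82),(27,207),(716,214),(688,340)]]
print('corners',np.round(c,1))
o=(c[0]+c[1])/2; e=(c[2]+c[3])/2; print('rail ends',o,e,np.linalg.norm(e-o)); ctr=(o+e)/2
d=(e-o)/np.linalg.norm(e-o); print('ctr',ctr,'dir to head',d)
rows=[P(*q,50) for q in [(292,186),(358,200),(426,213),(493,227)]]
n=np.array([-d[1],d[0],0])
for r in rows: print('pack',np.round(r,1),'along',(r-ctr)@d,'lat',(r-ctr)@n)
d2=rows[3]-rows[0];print('packdir',d2/np.linalg.norm(d2),np.linalg.norm(d2))
# button triangulate
for z in (75,80,85,90,95):
    p=P(678,255,z); print(z,p,w2px(g,p),'along',(p-ctr)@d,(p-ctr)@n)
T=[w2px(g,[*(ctr+142*d)[:2],70]),w2px(g,[*(ctr+182*d)[:2],70])];print(T)
crop('sc0','c1',220,150,300,210,8)
print(status.sense()['eef_pos'])
print('driver',px2w(f,235,283,12),px2w(f,268,290,12),'jar',px2w(f,325,183,50))
```

```text
corners [[ 608.   220.8   18. ]
 [ 537.2  235.8   18. ]
 [ 540.  -144.5   18. ]
 [ 470.5 -128.1   18. ]]
rail ends [572.55227289 228.31502052  18.        ] [ 505.26126784 -136.28769694   18.        ] 370.7603281624424
ctr [538.90677037  46.01366179  18.        ] dir to head [-0.18149462 -0.98339194  0.        ]
pack [546.6  87.5  50. ] along -42.213704999996054 lat 0.07413854369201928
pack [539.8  52.2  50. ] along -6.273653075358155 lat -0.29724511805324916
pack [533.4  16.   50. ] along 30.51843860413201 lat 0.06775251822933999
pack [526.6 -19.7  50. ] along 66.81884299058954 lat -0.19733557720242897
packdir [-0.18394254 -0.982937    0.        ] 109.03288595427375
75 [ 510.67836638 -113.51030225   75.        ] [244.51684947 174.33685132] along 161.99788354083753 1.1931564232463243
80 [ 510.13273237 -112.66374379   80.        ] [244.83379304 172.40420894] along 161.26441441640617 0.5029385287448797
85 [ 509.58709836 -111.81718533   85.        ] [245.15298758 170.45784063] along 160.53094529197477 -0.1872793657565753
90 [ 509.04146435 -110.97062688   90.        ] [245.47445718 168.49759964] along 159.7974761675434 -0.877497260258082
95 [ 508.49583034 -110.12406842   95.        ] [245.79822623 166.52333713] along 159.064007043112 -1.5677151547595318
[array([250.83028194, 179.89226598]), array([239.52423107, 172.3484891 ])]
[ 132.68607912 -533.28971394  230.24200835]
driver [451.36241507  91.37446319  12.        ] [440.93687152  37.11795009  12.        ] jar [613.11421071 -52.31629852  50.        ]
```

View pics/c1.png

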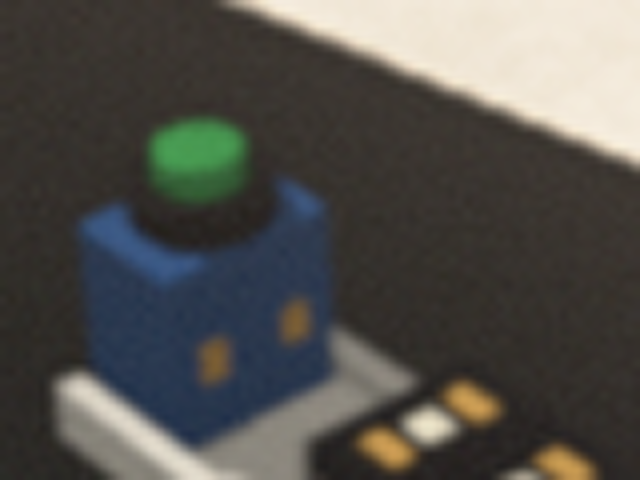

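Button top is at z≈90 and the gap from the row to the head is ≈57 mm. I'll push with the fingers shut and the tool's -x along the rail toward the head.

```bash
cat >> h.py <<'E'
from scipy.spatial.transform import Rotation as R
CTR=np.array([538.9,46.0]);D=np.array([-.1825,-.9832]);N=np.array([.9832,-.1825])  # tool x=-D, y=N, z down
GOAL=R.from_matrix(np.array([[-D[0],N[0],0],[-D[1],N[1],0],[0,0,-1.]]))
def to(along,lat,z):
    s=status.sense();q=s['ee_rot'];r=R.from_quat([*q[1:],q[0]])
    p=np.array([*(CTR+along*D+lat*N),z]); 
    print('cm',np.round(r.inv().apply(p-s['eef_pos'])/10,2),'rot',np.round((r.inv()*GOAL).as_rotvec(),3))
def st():
    s=status.sense();e=s['eef_pos'];v=e[:2]-CTR
    print('t',round(s['time_s'],2),'along %.1f lat %.1f z %.1f'%(v@D,v@N,e[2]),'F along %.1f lat %.1f z %.1f'%(s['force'][:2]@D,s['force'][:2]@N,s['force'][2]),'grip',round(s['grip_width'],3))
E
python3 -c "
from h import *
st();to(-90,0,200)"
```

```text
t 0.1 along 643.7 lat -293.7 z 230.2 F along 0.2 lat 1.2 z -0.5 grip 1.002
cm [ 57.13 -54.6    3.15] rot [-2.000e-03 -1.000e-03 -1.143e+00]
```

```bash
python3 -m inch '1.4 -1.4 0 0 0 -0.06 0; 4 -4 0 0 0 -0.17 0; 7 -6.8 0 0 0 -0.28 0; 9.8 -9.5 0 0 0 -0.39 0; 12.6 -12.2 0 0 0 -0.5 0; 15.4 -15 0 0 0 -0.61 0; 18.2 -17.7 0 0 0 -0.72 0; 21 -20.3 0 0 0 -0.83 0' 40; python3 -c "
from h import *
st();to(-90,0,200)"
```

```text
time_s: 0.77
eef_pos: [287.9, -284.1, 230.9]
ee_rot: [-0.0, 0.858, 0.514, 0.0]
force: [0.8, -0.5, 0.0]
grip_width: 0.003
t 0.77 along 370.3 lat -186.6 z 230.9 F along 0.3 lat 0.9 z 0.0 grip 0.003
cm [49.52  3.8   3.1 ] rot [-0.    -0.    -0.309]
```

```bash
python3 -m inch '3.9 0.3 0.2 0 0 -0.05 0; 7.8 0.6 0.5 0 0 -0.1 0; 11.7 0.9 0.7 0 0 -0.15 0; 15.6 1.2 1 0 0 -0.2 0; 19.5 1.5 1.2 0 0 -0.25 0; 23.4 1.8 1.5 0 0 -0.309 0; 27.3 2.1 1.7 0 0 -0.309 0; 31.2 2.4 2 0 0 -0.309 0' ; python3 -c "
from h import *
st();to(-90,0,200)"
```

```text
time_s: 1.43
eef_pos: [457.8, -21.2, 210.9]
ee_rot: [0.0, 0.77, 0.638, -0.0]
force: [0.9, -0.8, 0.6]
grip_width: 0.002
t 1.43 along 80.9 lat -67.4 z 210.9 F along 0.6 lat 1.0 z 0.6 grip 0.002
cm [17.12  6.68  1.09] rot [-0.     0.    -0.004]
```

Move on to above the start, still clear at z≈200, then settle and descend to z≈90.

```bash
python3 -m inch '3.6 1.4 0.2 0 0 0 0; 7.2 2.8 0.4 0 0 -0.004 0; 10.8 4.2 0.7 0 0 -0.004 0; 14.4 5.6 0.9 0 0 -0.004 0; 17.1 6.7 1.1 0 0 -0.004 0; 17.1 6.7 5 0 0 -0.004 0; 17.1 6.7 9 0 0 -0.004 0; 17.1 6.7 11.5 0 0 -0.004 0' ; python3 -m inch '0 0 0 0 0 0 0;0 0 0 0 0 0 0'; python3 -c "
from h import *
st();to(-90,0,28); f=grab('top','top1');g=grab('scene','sc1')
a=cv2.resize(f['image'][150:290,140:400],None,fx=3,fy=3,interpolation=cv2.INTER_CUBIC)
cv2.imwrite('pics/c2.png',a[:,:,::-1])
crop('sc1','c3',210,140,400,310,3)
"
```

```text
time_s: 2.1
eef_pos: [553.2, 132.8, 91.7]
ee_rot: [-0.001, 0.769, 0.64, -0.003]
force: [-0.6, 0.7, -1.6]
grip_width: 0.001
time_s: 2.27
eef_pos: [553.7, 132.1, 94.2]
ee_rot: [-0.001, 0.769, 0.639, -0.002]
force: [0.7, 0.0, 0.4]
grip_width: -0.002
t 2.27 along -87.3 lat -1.2 z 94.2 F along -0.1 lat 0.7 z 0.4 grip -0.002
cm [0.28 0.15 6.62] rot [-0.005  0.002 -0.   ]
```

View pics/c3.png

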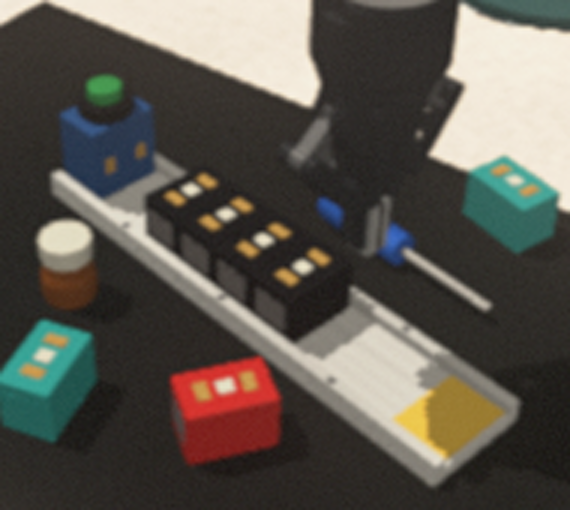

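The fingers are shut at crop (370,245), above the rail just behind the last pack, and all bystanders are clear. Now I'll descend, then creep forward.

```bash
python3 -m inch '0.2 0.15 2 0 0 0 0; 0.2 0.15 4 0 0 0 0; 0.2 0.15 6 0 0 0 0; 0.2 0.15 6.6 0 0 0 0; 0.2 0.15 6.6 0 0 0 0;0.2 0.15 6.6 0 0 0 0' ; python3 -c "
from h import *
st();to(-80,0,28)
"; python3 -m inch '-0.3 0 0 0 0 0 0; -0.6 0 0 0 0 0 0; -0.9 0 0 0 0 0 0; -1.2 0 0 0 0 0 0; -1.5 0 0 0 0 0 0; -1.8 0 0 0 0 0 0;-1.8 0 0 0 0 0 0'; python3 -c "
from h import *
st()
f=grab('top','top2');crop('top2','c4',140,150,400,290,3)"
```

```text
time_s: 2.87
eef_pos: [558.5, 134.0, 32.5]
ee_rot: [0.001, 0.769, 0.639, 0.001]
force: [-0.4, 0.0, 0.5]
grip_width: 0.0
t 2.87 along -90.0 lat 3.2 z 32.5 F along 0.1 lat -0.4 z 0.5 grip 0.0
cm [-1.   -0.32  0.44] rot [ 0.003 -0.001 -0.001]
time_s: 3.45
eef_pos: [553.6, 115.5, 30.3]
ee_rot: [0.0, 0.769, 0.639, -0.0]
force: [0.5, 0.3, 0.5]
grip_width: -0.001
t 3.45 along -71.0 lat 1.8 z 30.3 F along -0.4 lat 0.4 z 0.5 grip -0.001
```

View pics/c4.png

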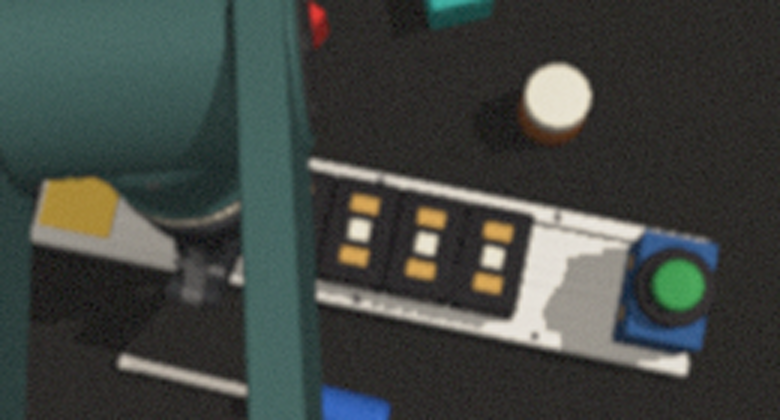

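The front pack is still at crop (493,257) in an offset crop, so nothing has moved, and the finger is at contact range. I'll push gently.

```bash
python3 -m inch '-0.1 -0.1 0 0 0 0 0; -0.3 -0.1 0 0 0 0 0; -0.5 -0.1 0 0 0 0 0; -0.7 -0.1 0 0 0 0 0; -0.9 -0.1 0 0 0 0 0; -1.1 -0.1 0 0 0 0 0;-1.3 -0.1 0 0 0 0 0; -1.5 -0.1 0 0 0 0 0' >/dev/null; python3 -c "
from h import *
st()"; python3 -m inch '-0.2 0 0 0 0 0 0; -0.4 0 0 0 0 0 0; -0.6 0 0 0 0 0 0; -0.8 0 0 0 0 0 0; -1 0 0 0 0 0 0; -1.2 0 0 0 0 0 0;-1.4 0 0 0 0 0 0; -1.6 0 0 0 0 0 0' >/dev/null;python3 -c "
from h import *
st()
f=grab('top','top3');crop('top3','c5',140,150,400,290,3)"
```

```text
t 4.17 along -56.6 lat 0.7 z 30.2 F along -1.9 lat -0.9 z -1.2 grip -0.001
t 4.83 along -40.5 lat 0.7 z 30.2 F along -1.5 lat -0.5 z -1.0 grip 0.001
```

View pics/c5.png

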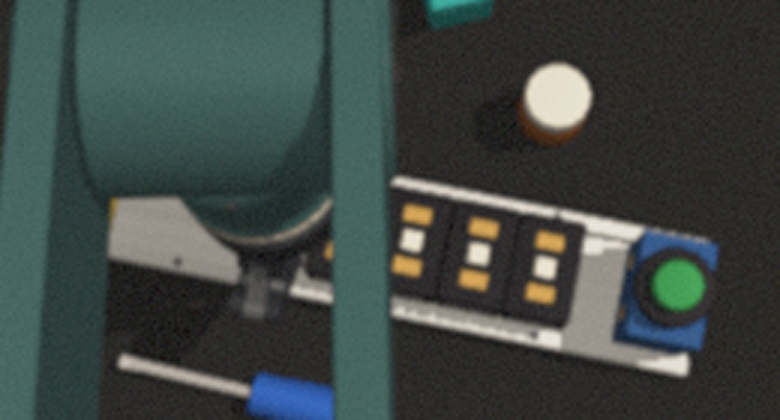

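The row is moving as one: the front pack went from (493,257) to (545,267), ≈28 mm, with ≈29 mm left. Next is 24 mm at the same pace, then slow to contact.

```bash
python3 -m inch '-0.2 0 0 0 0 0 0; -0.4 0 0 0 0 0 0; -0.6 0 0 0 0 0 0; -0.8 0 0 0 0 0 0; -1 0 0 0 0 0 0; -1.2 0 0 0 0 0 0;-1.4 0 0 0 0 0 0; -1.6 0 0 0 0 0 0' >/dev/null; python3 -c "
from h import *
st()"; python3 -m inch '-0.2 0 0 0 0 0 0; -0.4 0 0 0 0 0 0; -0.6 0 0 0 0 0 0; -0.75 0 0 0 0 0 0; -0.9 0 0 0 0 0 0; -1 0 0 0 0 0 0' >/dev/null;python3 -c "
from h import *
st()"; python3 -m inch '-0.05 0 0 0 0 0 0; -0.1 0 0 0 0 0 0; -0.15 0 0 0 0 0 0' >/dev/null;python3 -c "
from h import *
st()"
```

```text
t 5.55 along -24.5 lat 0.8 z 30.3 F along -2.0 lat -0.8 z -1.2 grip 0.0
t 6.05 along -14.5 lat 0.7 z 30.3 F along -2.5 lat -0.7 z -1.5 grip 0.002
t 6.3 along -13.5 lat 0.8 z 30.3 F along -3.9 lat -0.2 z -1.4 grip 0.001
```

```bash
for i in 1 2 3; do python3 -m inch '-0.05 0 0 0 0 0 0; -0.1 0 0 0 0 0 0; -0.1 0 0 0 0 0 0' >/dev/null;python3 -c "
from h import *
st()"; done
```

```text
t 6.55 along -13.5 lat 0.9 z 30.5 F along -6.3 lat -0.0 z -1.5 grip 0.001
t 6.8 along -13.5 lat 1.0 z 30.6 F along -8.8 lat 1.1 z -1.7 grip -0.002
t 7.05 along -13.5 lat 1.0 z 30.6 F along -11.5 lat -0.1 z -1.8 grip 0.003
```

Position has stopped at -13.5 while the force climbs to 11 N, so the row is against the head. I'll back off, lift, move aside and look.

```bash
python3 -m inch '0.3 0 0 0 0 0 0; 0.8 0 0 0 0 0 0; 1.5 0 0 0 0 0 0; 2.5 0 0 0 0 0 0; 2.5 0 -2 0 0 0 0; 2.5 0 -5 0 0 0 0; 2.5 0 -9 0 0 0 0; 2.5 0 -12 0 0 0 0' >/dev/null; python3 -m inch '3 0 0 0 0 0 0; 6 0 0 0 0 0 0; 9 0 0 0 0 0 0; 12 0 0 0 0 0 0; 12 0 0 0 0 0 0' >/dev/null; python3 -c "
from h import *
st(); to(161,0,115)
f=grab('top','top4');crop('top4','c6',140,150,400,290,3)"
```

```text
t 8.13 along -160.5 lat 0.0 z 150.2 F along 0.8 lat 0.1 z 0.9 grip -0.0
cm [-32.16  -0.15   3.43] rot [ 0.    -0.003  0.005]
```

View pics/c6.png

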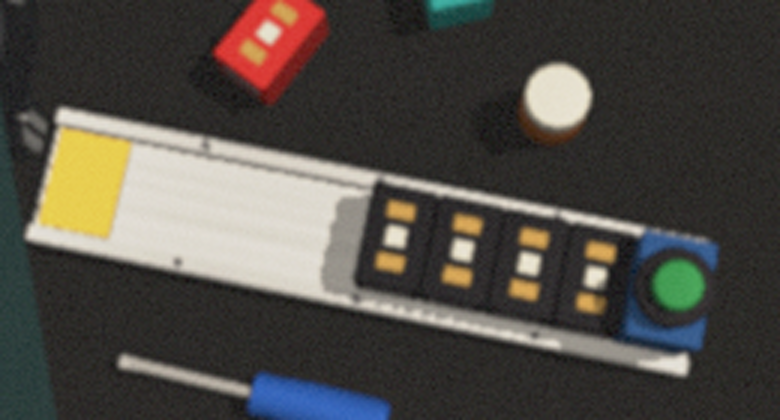

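All four packs are closed up against the head, with whites from (396,237) to (595,277) and unchanged 67 px spacing. Red spare, jar and driver are where they were. Now to the button.

```bash
python3 -m inch '-2 0 0 0 0 0 0; -6 0 0 0 0 0 0; -10 0 0 0 0 0 0; -14 0 0 0 0 0 0; -18 0 0 0 0 0 0; -22 0 0 0 0 0 0; -26 0 0 0 0 0 0; -30 0 0 0 0 0 0' >/dev/null; python3 -m inch '-1 0 0 0 0 0 0; -2.1 0 0 0 0 0 0; -2.1 0 1 0 0 0 0; -2.1 0 2.5 0 0 0 0;-2.1 0 3.5 0 0 0 0; -2.1 0 3.5 0 0 0 0;-2.1 0 3.5 0 0 0 0' >/dev/null; python3 -c "
from h import *
st(); to(161,0,100)"
```

```text
t 9.43 along 164.5 lat -0.2 z 114.0 F along 0.2 lat -0.8 z 0.1 grip -0.005
cm [0.35 0.02 1.4 ] rot [-0.003 -0.001  0.001]
```

```bash
python3 -m inch '0.3 0 0.5 0 0 0 0; 0.3 0 1 0 0 0 0; 0.3 0 1.5 0 0 0 0; 0.3 0 1.8 0 0 0 0; 0.3 0 1.8 0 0 0 0' >/dev/null; python3 -c "
from h import *
st()"
for i in 1 2 3 4; do python3 -m inch '0 0 0.1 0 0 0 0; 0 0 0.2 0 0 0 0; 0 0 0.2 0 0 0 0' >/dev/null;python3 -c "
from h import *
st()"; done
```

```text
t 9.85 along 162.6 lat 0.1 z 96.3 F along 0.1 lat -0.1 z 0.1 grip -0.004
t 10.1 along 162.9 lat 0.7 z 95.4 F along 0.3 lat 0.1 z 0.3 grip -0.002
t 10.35 along 162.8 lat 0.6 z 93.2 F along 1.4 lat 0.1 z 0.2 grip 0.001
t 10.6 along 162.8 lat 0.8 z 91.5 F along -0.0 lat -0.9 z 1.6 grip 0.001
t 10.85 along 162.9 lat 0.8 z 89.5 F along -0.6 lat -0.2 z 2.5 grip 0.003
```

```bash
for i in 1 2 3; do python3 -m inch '0 0 0.1 0 0 0 0; 0 0 0.2 0 0 0 0; 0 0 0.2 0 0 0 0' >/dev/null;python3 -c "
from h import *
st()"; done
```

```text
t 11.1 along 162.8 lat 0.8 z 87.5 F along -0.1 lat -0.6 z 3.4 grip 0.003
t 11.35 along 162.8 lat 0.8 z 86.0 F along -0.3 lat -1.5 z 6.7 grip -0.002
t 11.6 along 162.8 lat 0.9 z 85.9 F along -0.9 lat -4.4 z 14.0 grip -0.001
```

The button bottomed at z=86: about 5 N spring, then a hard stop at 14 N. I'll release straight up and go clear for a final look.

```bash
python3 -m inch '0 0 -0.5 0 0 0 0; 0 0 -1.5 0 0 0 0; 0 0 -4 0 0 0 0; 0 0 -7 0 0 0 0; 0 0 -10 0 0 0 0; -4 0 -12 0 0 0 0; -8 0 -12 0 0 0 0; -12 0 -12 0 0 0 0' >/dev/null; python3 -m inch '-4 -1 0 0 0 0 0; -8 -3 0 0 0 0 0; -11 -5 0 0 0 0 0; -11 -5 0 0 0 0 0;-11 -5 0 0 0 0 0' >/dev/null; python3 -c "
from h import *
st()
f=grab('top','top5')
g=grab('scene','sc5')
a=cv2.resize(f['image'][100:360,130:400],None,fx=1.45,fy=1.45);b=cv2.resize(g['image'][140:310,210:400],None,fx=2.1,fy=2.1)
b=cv2.copyMakeBorder(b,0,max(0,a.shape[0]-b.shape[0]),0,0,0)[:a.shape[0]]
cv2.imwrite('pics/f.png',np.hstack([a,b])[:,:,::-1])"
```

```text
t 12.68 along 394.3 lat -50.6 z 202.6 F along -0.3 lat -0.6 z 0.6 grip 0.001
```

View pics/f.png

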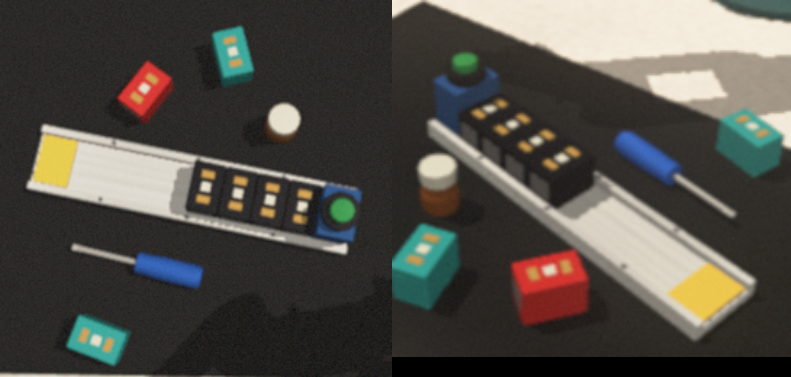

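The packs are home and closed against the head, from (205,187) to (302,207) in the left half. The button at (342,210) is up again, and the bystanders are undisturbed.

```bash
python3 -c "
from h import *
print(bot.job_done())"
```

```text
the job is handed in; nothing more can be done
None
```

The job is done and handed in at about 12.7 s of the 45 s allowed. With the fingers shut, I pushed the row from behind, touching only the last pack. After about 57 mm it stopped moving while the force rose to 11 N, which put the front pack against the head.

I then pressed the start button straight down through its full 6 mm, to a hard stop at 14 N, and let go.

The final top and scene pictures showed:
- **Packs:** all four were closed up against the head, with the same spacing as before the push.
- **Button:** it had sprung back up.
- **Bystanders:** the spare red pack, jar, screwdriver and both turquoise look-alikes had not moved.
- **Robot:** it was clear of everything, reading about zero force.

No check failed. The only disagreement was small: the cameras put the button top at about 90 mm, and the press suggested about 92 mm, which is within the calibration error. Button travel was judged from tool height and force, because the joint itself can't be read.

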